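Set the bench tap to fill the blue pot

ROBOT

A 6-joint arm with a two-finger parallel gripper is mounted at the origin on the work surface. World frame = base frame: x ahead of the robot, y to its left, z up, the work surface at z = 0. Lengths are in m, angles in rad, forces in N, time in s.
With the tool pointing down it reaches from about 0.25 to 0.775 m from the base axis. Payload 4 kg.
Tool frame: the origin (TCP) lies on the centre line of the jaws, within the pads' length; the fingertips stand 14 mm ahead of it and the grasp point (between the pads) lies 5 mm behind it (robot.tcp_to_tips is the distance from the TCP to the fingertips, in m); z points along the fingers, y is the line along which they close (so a half turn about z gives the same grasp; the last joint's range is limited). The gripper opens to 94 mm and grips with 3 to 60 N. Pads are 16 mm wide; open, the fingers measure 119 mm over their backs; the gripper's body (75 mm by 177 mm) begins 78 mm behind the grasp point.
Start: joints at [-1.375, 0.087, 1.371, -0, 1.684, -0.103], TCP at [0.162, -0.526, 0.22] pointing down, gripper open.
Joint ranges: [-3.1, 3.1], [-0.76, 2.03], [0.27, 2.55], [-1.08, 4.22], [0.17, 2.65], [-2.57, 2.57]. Speed limits (rad/s): [2.79, 2.79, 3.14, 3.14, 3.14, 3.14].

INTERFACE

Orientations are given as [roll, pitch, yaw] about the fixed x, y, z axes, in that order (R = Rz(yaw) Ry(pitch) Rx(roll)).
In Python, from bench import robot gives the robot as it stands.
- The arm moves only by the tool carry_out, never from a script. Its argument "increments" is a list of rows, each a list of 3 entries, a list of its own where there are three numbers: the closure in counts, from 0 (fully open) to 255 (shut), then the shift along the tool's x, y, z in mm, then the turn about the tool's z in degrees. In form: [[fingers, [dx, dy, dz], twist], ...]. A call has 1 to 8 rows; each row shifts and turns the commanded pose from where the row before left it, along the tool's axes as they then stand; what a row does not reach is not made up. A row lasts 1/10 s, in which the tool goes at most 50 mm and 8.59 degrees, less where a joint would pass 70% of its speed; a pose out of reach is approached as far as the arm can. A call with a gripper value outside its range is refused whole. The fingers move at their own pace and stop on an object; the grip force is fixed at half the most. Time passes only in rows, so rows that do not move let the fingers close. It gives the time, the measured TCP pose, the force, the opening and the grip force at its end, in the units of the state.
- robot.get_obs(): the state, without advancing time (a new reading comes with each control period).
- robot.snapshot(name): name is "side" or "top" or "wrist"; returns the picture (400x640x3 uint8, blue, green, red); there is no depth.
- robot.get_calibration(name): a dict with "vfov" (degrees; the focal length in pixels is half the picture's height over the tangent of half this angle, whatever the lens; pixels are square), "cx", "cy" (the principal point, pixels), "T" (4x4, takes a point from camera to world coordinates). Camera axes: x right, y down, z forward; pixel columns grow to the right and rows downward; lengths in m; the calibration is good to about 2 mm. A picture is of the moment at which its call begins: read the wrist's pose just before it. get_calibration takes no time and is no camera call; for the wrist camera it gives the pose at the moment of the call.
- robot.close_job(): hands the job in; it is judged then, once.
The state is a dict: "time": time; "joint_positions": joint angles; "qvel": joint speeds; "joint_torque": joint torques, N m; "tool_pos": TCP position; "ee_rot": TCP orientation; "wrist_force": force on the tool from outside, world axes, zero at the start; "wrist_torque": the same for the moment, N m; "width": finger opening in m; "finger_force": force on a finger pad.
Only numpy, scipy, OpenCV 4.12 (cv2) and the standard library are available. Lean on these libraries where they do the work, as an engineer would, in place of code of your own. Each camera call takes 0.05 s, during which the arm holds its last target. There are 200 camera calls.

TASK

The water is still off at the mains: get the bench tap ready to fill the blue glazed pot. With a finger, push the tap's spout round until its nozzle hangs over the middle of the blue pot, and only then push the lever on top of the tap round from shut to fully open. Leave the pots and everything else on the bench standing where they are.

Things in the scene. Friction and masses are not known exactly. Their poses are not given: they have to be found in the camera images.
- tap_axis (a point): The bench tap: a brass post on a round dark foot (120 mm across, bolted down). This point is on the tap's upright axis, about which both spout and lever turn, at the height of the middle of the spout's arm, 184 mm above the bench. The post is 28 mm thick; a copper elbow enters it low down behind.
- spout (a joint): Turning angle of the tap's spout (rad): 0 points roughly towards the robot, growing counter-clockwise seen from above, free between -1.75 and 1.75. It turns with a light, even friction (about 0.12 N m) and stays where it is left. The arm is a level steel bar 18 mm thick, 190 mm from the axis to the nozzle, at height 184 mm; its hub is 42 mm thick.
- nozzle (a point): The mouth of the spout: lower end of the brass nozzle (22 mm thick) that hangs from the outer end of the spout's arm, 190 mm from the tap's axis and 146 mm above the bench; the arm runs straight from the axis to above it.
- lever (a joint): Turning angle of the lever on top of the tap (rad): 0 is shut (pointing away from the robot's side), 1.57 is fully open at its stop, a quarter turn counter-clockwise seen from above. It may start up to 0.12 off shut. Light friction (about 0.10 N m), stays where it is left.
- lever_end (a point): Outer end (centre of the bar) of the lever on top of the tap, a level bar 95 mm long from the tap's axis, 12 mm thick steel with a 16 mm thick red outer half, at height 233 mm. The top of the tap is 244 mm above the bench.
- blue_pot_rim (a point): Centre of the mouth of the blue glazed pot: 110 mm across the rim, 105 mm tall, open, loose on the bench. Three pots stand round the tap, about 190 mm from its axis, in any order.
- clay_pot_rim (a point): Centre of the mouth of the plain orange clay pot, same size as the blue one; not to be moved.
- white_pot_rim (a point): Centre of the mouth of the white glazed pot, same size as the blue one; not to be moved.
- cloche: Glass bell cloche, 170 mm across and 223 mm tall, loose; origin at the centre of its underside. Not to be moved.
- cultivator: Three-tined steel hand cultivator with a wooden handle, 290 mm long, lying on the bench; origin on the bench under the front end of the handle, x towards the tines. Not to be moved.
- planter: Black plastic bulb planter, 76 mm across, 207 mm tall, standing; origin at the centre of its underside. Not to be moved.
- seed_tray: Wooden seed tray 260 x 160 x 55 mm, loose; origin at the centre of its underside. Not to be moved.
Things that resemble listed ones, but are neither listed nor needed, are in the scene too. Of the things that look like the part that bears blue_pot_rim, take the one that is nearest to the robot's base at the start.

How it is judged:
On the way, in this order (a step that is already met when the one before it is completed fails the run):
1. the nozzle hangs over the middle of the blue pot while the lever is still shut (horizontal distance between nozzle and blue_pot_rim below 0.03 m and value of joint lever below 0.4 rad), for 0.3 s.
2. the lever is pushed round to fully open (value of joint lever above 1.4 rad and horizontal distance between nozzle and blue_pot_rim below 0.03 m), for 0.2 s.
At the end, for the whole second after the job is handed in: The nozzle is at rest over the blue pot, within 30 mm of the middle of its mouth seen from above; the lever is at least 1.4 rad open (stop at 1.57); the blue pot is upright; the pots and the other things are within 20 mm of where they stood (all of step 2 and angle between blue_pot_rim's own z axis and vertical below 0.1 rad and velocity of joint spout between -0.05 and 0.05 rad/s and distance of each of blue_pot_rim, clay_pot_rim, white_pot_rim, cloche, cultivator, planter, seed_tray from where it was at the start of the episode below 0.02 m); the robot touches nothing.
It fails at once if the lever was opened while the nozzle was not over the blue pot (value of joint lever above 0.4 rad and horizontal distance between nozzle and blue_pot_rim above 0.035 m).
It fails at once if a pot or another loose thing was lifted (height (world z) of any of blue_pot_rim, clay_pot_rim, white_pot_rim above 0.12 m or height (world z) of any of cloche, cultivator, planter, seed_tray above 0.015 m).
It fails at once if a pot or another loose thing was shoved or carried from its place (distance of any of blue_pot_rim, clay_pot_rim, white_pot_rim, cloche, cultivator, planter, seed_tray from where it was at the start of the episode above 0.03 m).
It also fails if it takes over 61 s, if anything falls off the work surface, if the arm or the gripper's body presses on something with over 40 N, if the wrist force passes 120 N, or if a joint passes its speed limit or range.

## Working session

There is one attempt and no reset: what is moved stays moved. The work goes in short steps, Python scripts to look and compute and a tool call to move; the robot and the scene stay as the last step left them, time stands still between calls to the robot, and variables do not carry over. Pictures are saved under pics/ and viewed, at most 10 in all, crops included, and the job is handed in when it is done.

Besides the shell and the picture viewer there is one more tool, called after "Call:" as a command line: name --argument value ..., lists and objects as JSON in quotes. carry_out: Moves the arm, as the interface text tells. Its arguments: {"type":"object","properties":{"increments":{"type":"array","items":{"type":"array"}}},"required":["increments"]}

```bash
mkdir -p pics; python3 - <<'E'
from bench import robot
import cv2
o=robot.get_obs();print(o['time'],o['tool_pos'],o['ee_rot'],o['width'])
for n in("top","side"):
    cv2.imwrite(f"pics/{n}0.png",robot.snapshot(n));c=robot.get_calibration(n);print(n,c)
E
```

```text
0.0 [ 0.16180715 -0.5251282   0.21831368] [-3.13941713e+00 -1.91647595e-04  2.98836241e-01] 0.09374750867971698
top {'vfov': 46.115683188912655, 'cx': 320.3378611277884, 'cy': 203.38009141625767, 'T': array([[-0.02754905, -0.98902357,  0.14516687,  0.29568844],
       [-0.99961312,  0.02670045, -0.00779115, -0.05272735],
       [ 0.00382962, -0.14532535, -0.98937651,  1.83828001],
       [ 0.        ,  0.        ,  0.        ,  1.        ]])}
side {'vfov': 45.065912985415856, 'cx': 318.8744369172261, 'cy': 204.2138043932894, 'T': array([[-0.99874713, -0.04308037,  0.02546082,  0.48820314],
       [-0.04945686,  0.77220302, -0.63344811,  1.0576853 ],
       [ 0.00762826, -0.6339137 , -0.77336617,  1.53589675],
       [ 0.        ,  0.        ,  0.        ,  1.        ]])}
```

View pics/top0.png

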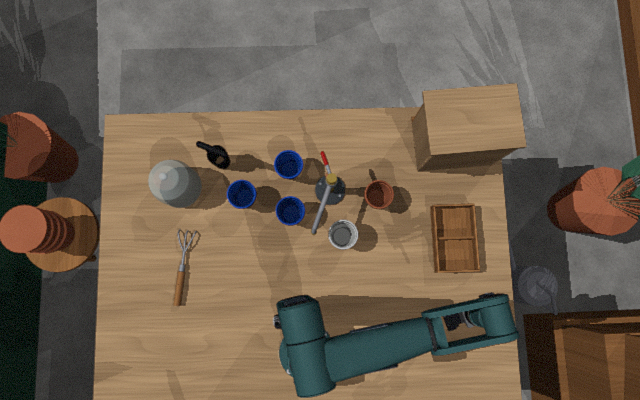

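View pics/side0.png

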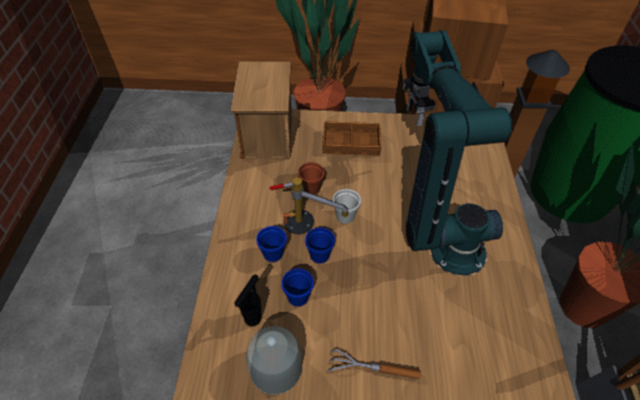

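The top picture shows the tap at about (330,185), the spout's nozzle end at (314,233) and the lever's red end at (323,153). There are blue pots at (290,211), (289,165) and (242,194), a white pot at (343,235) and a clay pot at (379,194). The side view agrees. Next I'll take enlarged crops.

```bash
cat > h.py <<'E'
import numpy as np,cv2
from bench import robot
def ray(n,u,v,z,c=None):
    c=c or robot.get_calibration(n);f=200/np.tan(np.radians(c['vfov']/2));T=np.array(c['T'])
    d=T[:3,:3]@[(u-c['cx'])/f,(v-c['cy'])/f,1];return (T[:3,3]+d*(z-T[2,3])/d[2]).round(4)
E
python3 - <<'E'
from h import *
a=cv2.imread('pics/top0.png')[135:260,220:410];b=cv2.imread('pics/side0.png')[160:280,240:380]
cv2.imwrite('pics/a.png',cv2.resize(a,None,fx=4,fy=4,interpolation=cv2.INTER_CUBIC))
cv2.imwrite('pics/b.png',cv2.resize(b,None,fx=5,fy=5,interpolation=cv2.INTER_CUBIC))
E
```

```text
(no output)
```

View pics/a.png

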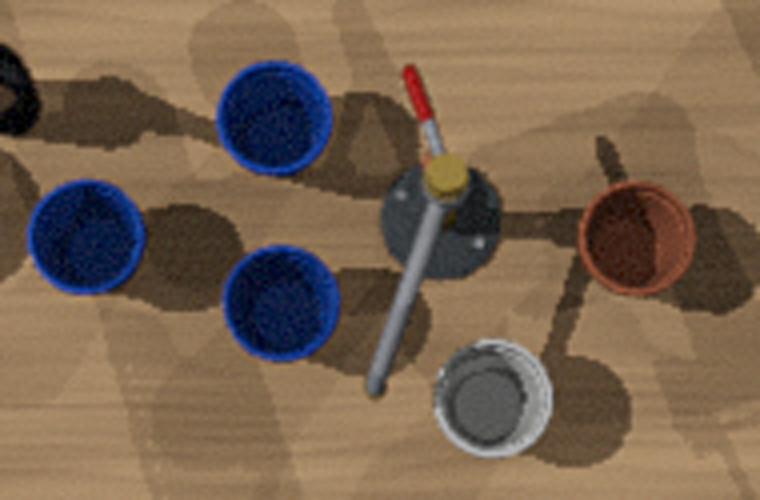

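View pics/b.png

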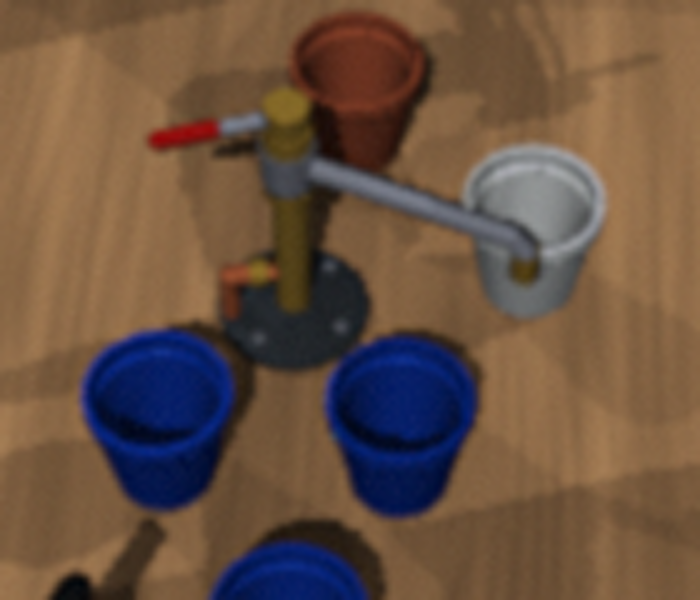

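```bash
python3 - <<'E'
from h import *
A=lambda x,y,z:ray('top',(x+.5)/4-.5+220,(y+.5)/4-.5+135,z)
B=lambda x,y,z:ray('side',(x+.5)/5-.5+240,(y+.5)/5-.5+160,z)
for n,p,q,z in [('near',(281,303),(401,393),.105),('far',(274,118),(159,385),.105),('outer',(87,236),None,.105),('clay',(637,237),(360,72),.105),('white',(493,398),(534,205),.105),('top',(447,173),(287,103),.244),('armend',(375,388),(528,240),.184),('lever',(410,70),(155,140),.233),('foot',(441,220),(293,312),.012)]:
    print(n,A(*p,z),B(*q,z) if q else'')
t=A(441,220,.012)[:2]
for n,p,z in [('near',(281,303),.105),('far',(274,118),.105),('outer',(87,236),.105),('clay',(637,237),.105),('white',(493,398),.105),('armend',(375,388),.184),('lever',(410,70),.233)]:
    P=A(*p,z)[:2];d=P-t;print(n,np.hypot(*d),np.degrees(np.arctan2(d[1],d[0])),'base',np.hypot(*P))
E
```

```text
near [0.5268 0.0476 0.105 ] [0.5241 0.0447 0.105 ]
far [0.703 0.051 0.105] [0.7001 0.0473 0.105 ]
outer [0.5948 0.2276 0.105 ] 
clay [ 0.58   -0.2863  0.105 ] [ 0.5725 -0.2705  0.105 ]
white [ 0.433  -0.1464  0.105 ] [ 0.43   -0.1383  0.105 ]
top [ 0.6177 -0.1059  0.244 ] [ 0.6152 -0.1081  0.244 ]
armend [ 0.4384 -0.0384  0.184 ] [ 0.4371 -0.0391  0.184 ]
lever [ 0.7128 -0.0766  0.233 ] [ 0.7081 -0.0769  0.233 ]
foot [ 0.6175 -0.1062  0.012 ] [ 0.6157 -0.0948  0.012 ]
near 0.1785523172630364 120.52899717092221 base 0.5289461220200031
far 0.17894717097512322 61.458534415701266 base 0.7048475012369697
outer 0.33457096407189907 93.8903977751571 base 0.6368585400228217
clay 0.1839626592545346 -101.76193670921326 base 0.6468134893460401
white 0.1888287319239316 -167.70815435670124 base 0.4570798179749353
armend 0.19150365531759442 159.26536565365953 base 0.440078538445128
lever 0.09979103166116678 17.254695610598244 base 0.716904038208741
```

Measured: tap axis ≈ (0.617,-0.107). The target blue pot's rim is at (0.5255,0.0465), 179 mm from the axis at a bearing of 121°, and it is the blue pot nearest the base. The spout is now at 159.5° and the lever at 17°. Both arm lengths agree with the given 190 and 95 mm. I'll close the fingers and turn the tool to lie along the spout.

Call:
carry_out --increments '[[255,[0,0,0],8.2],[255,[0,0,0],8.2],[255,[0,0,0],8.2],[255,[0,0,0],8.2],[255,[0,0,0],8.2],[255,[0,0,0],8.2],[255,[0,0,0],8.2],[255,[0,0,0],0]]'

```text
time: 0.9
tool_pos: [0.1618, -0.5254, 0.2189]
ee_rot: [-3.141, 0.001, -0.703]
wrist_force: [0.1, 0.5, 0.2]
width: 0.0333
finger_force: 0.0
```

Call:
carry_out --increments '[[255,[-3.5,-40,0],0],[255,[-3.5,-40,0],0],[255,[-3.5,-40,0],0],[255,[-3.5,-40,0],0],[255,[-3.5,-40,0],0],[255,[-3.5,-40,0],0],[255,[-3.5,-40,0],0],[255,[-3.5,-40,0],0]]'

```text
time: 1.7
tool_pos: [0.348, -0.2618, 0.2193]
ee_rot: [-3.142, -0.0, -0.7]
wrist_force: [-0.5, -0.0, -0.1]
width: 0.0003
finger_force: 0.0
```

Call:
carry_out --increments '[[255,[-4,-40,0],0],[255,[-4,-40,0],0],[255,[-4,-40,0],0],[255,[-4,-40,0],0],[255,[-4,-30,0],0],[255,[0,0,0],0],[255,[0,0,0],0]]'

```text
time: 2.4
tool_pos: [0.4548, -0.1053, 0.2191]
ee_rot: [3.141, 0.001, -0.699]
wrist_force: [-0.7, -0.6, -0.5]
width: 0.0003
finger_force: 0.0
```

Call:
carry_out --increments '[[255,[0,0,20],0],[255,[0,0,20],0],[255,[0,0,0],0],[255,[-2,-10,0],0],[255,[-2,-10,0],0],[255,[-2,-10,0],0],[255,[-2,-10,0],0],[255,[-2,-10,0],0]]'

```text
time: 3.2
tool_pos: [0.4802, -0.0601, 0.18]
ee_rot: [3.141, -0.001, -0.702]
wrist_force: [-1.0, -1.3, 0.5]
width: 0.0006
finger_force: 0.6
```

Call:
carry_out --increments '[[255,[-2,-10,0],2],[255,[-2,-10,0],2],[255,[-2,-10,0],0],[255,[-2,-10,0],0],[255,[-2,-10,0],0],[255,[-2,-8,0],0],[255,[0,0,0],0]]'

```text
time: 3.9
tool_pos: [0.5113, -0.0092, 0.1794]
ee_rot: [-3.141, 0.001, -0.771]
wrist_force: [-0.0, 0.5, -0.1]
width: 0.0006
finger_force: 0.0
```

```bash
python3 - <<'E'
from h import *
a=robot.snapshot('top')[135:260,220:410];b=robot.snapshot('side')[160:280,240:380]
a=cv2.resize(a,(608,400),interpolation=cv2.INTER_CUBIC);b=cv2.resize(b,(560,480),interpolation=cv2.INTER_CUBIC)
cv2.imwrite('pics/c.png',a);cv2.imwrite('pics/d.png',b)
E
```

```text
(no output)
```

View pics/d.png

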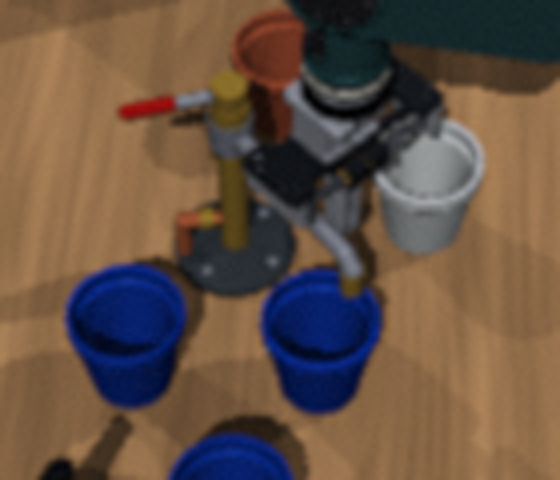

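The nozzle mouth, at about (351,290) in the crop, hangs over the blue pot's near rim, and the pots stand undisturbed. I'll compute what is left.

```bash
python3 - <<'E'
from h import *
B=lambda x,y,z:ray('side',(x+.5)/4-.5+240,(y+.5)/4-.5+160,z)
p=B(351,290,.146);d=p[:2]-[.617,-.107];print(p,np.hypot(*d),np.degrees(np.arctan2(d[1],d[0])),B(321,317,.105))
E
```

```text
[0.4974 0.0459 0.146 ] 0.19411998866680372 128.03289417841083 [0.5237 0.0477 0.105 ]
```

Call:
carry_out --increments '[[255,[1,-5,0],0],[255,[1,-5,0],0],[255,[1,-4,0],0],[255,[1,-4,0],0],[255,[0,0,0],0],[255,[0,0,0],0]]'

```text
time: 4.6
tool_pos: [0.5266, -0.0004, 0.1795]
ee_rot: [-3.141, -0.001, -0.773]
wrist_force: [-0.5, 0.1, -0.3]
width: 0.0003
finger_force: 0.0
```

```bash
python3 - <<'E'
from h import *
b=robot.snapshot('side')[160:280,240:380]
cv2.imwrite('pics/e.png',cv2.resize(b,(560,480),interpolation=cv2.INTER_CUBIC))
E
```

```text
(no output)
```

View pics/e.png

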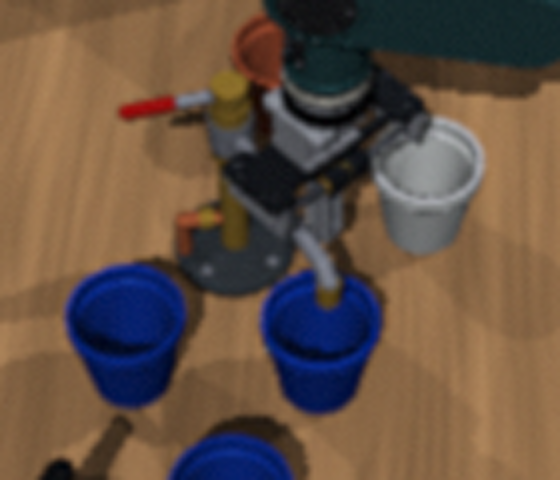

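The nozzle mouth is now at about (328,302), just inside the middle of the pot's mouth. I'll check that number and work out the retreat and the lever path.

```bash
python3 - <<'E'
from h import *
B=lambda x,y,z:ray('side',(x+.5)/4-.5+240,(y+.5)/4-.5+160,z)
p=B(328,302,.146);d=p[:2]-[.617,-.107];print(p,np.hypot(*d),np.degrees(np.arctan2(d[1],d[0])),np.hypot(*(p[:2]-[.525,.047])))
y=-.773;X=np.array([np.cos(y),np.sin(y)]);Y=np.array([np.sin(y),-np.cos(y)]);pr=np.array([.5266,-.0004])
def go(q):
    global pr
    q=np.array(q);e=(q-pr)*1000;print(q.round(3),np.round([e@X,e@Y],1));pr=q
go(pr+[-.025,-.02]);go([.54,-.2]);go([.70,-.14])
for f in range(17,122,8):
    f=np.radians(f);go(np.array([.617,-.107])+.07*np.array([np.cos(f),np.sin(f)])+.02*np.array([np.sin(f),-np.cos(f)]))
E
```

```text
[0.5172 0.0601 0.146 ] 0.1946341439727367 120.84764047562207 0.015246311029229348
[ 0.502 -0.02 ] [-3.9 31.8]
[ 0.54 -0.2 ] [152.9 101.7]
[ 0.7  -0.14] [  72.6 -154.7]
[ 0.69  -0.106] [-31.3 -17.5]
[ 0.689 -0.096] [-7.7 -6.6]
[ 0.687 -0.086] [-8.6 -5.5]
[ 0.683 -0.076] [-9.2 -4.2]
[ 0.678 -0.067] [-9.7 -2.9]
[ 0.672 -0.059] [-10.   -1.5]
[ 0.665 -0.052] [-10.2  -0.1]
[ 0.657 -0.046] [-10.1   1.3]
[ 0.648 -0.041] [-9.8  2.7]
[ 0.638 -0.037] [-9.3  4. ]
[ 0.628 -0.035] [-8.7  5.3]
[ 0.618 -0.034] [-7.9  6.4]
[ 0.608 -0.035] [-6.9  7.5]
[ 0.598 -0.037] [-5.8  8.4]
```

Nozzle bearing is 120.8°, about 15 mm from the pot's middle, most of it the radial offset that turning can't remove. I'll back off, rise above the tap and cross to the far side of the lever.

Call:
carry_out --increments '[[255,[-2,16,0],0],[255,[-2,16,0],0],[255,[0,0,0],0],[255,[0,0,-40],0],[255,[0,0,-40],0],[255,[0,0,-40],0],[255,[0,0,0],0]]'

```text
time: 5.35
tool_pos: [0.5029, -0.0211, 0.3069]
ee_rot: [-3.134, -0.011, -0.773]
wrist_force: [-0.2, 0.9, -0.2]
width: 0.0004
finger_force: 0.0
```

Call:
carry_out --increments '[[255,[37,-9,0],0],[255,[37,-9,0],0],[255,[37,-9,0],0],[255,[37,-9,0],0],[255,[37,-9,0],0],[255,[37,-9,0],0],[255,[4,0,0],0],[255,[0,0,0],0]]'

```text
time: 6.15
tool_pos: [0.7005, -0.1405, 0.2965]
ee_rot: [3.14, 0.004, -0.774]
wrist_force: [-0.9, 0.2, -0.0]
width: 0.0003
finger_force: 0.0
```

Call:
carry_out --increments '[[255,[0,0,25],0],[255,[0,0,25],0],[255,[0,0,18],0],[255,[0,0,0],0],[255,[0,0,0],0]]'

```text
time: 6.65
tool_pos: [0.6996, -0.1389, 0.2331]
ee_rot: [-3.141, -0.001, -0.772]
wrist_force: [-0.4, -0.2, -0.0]
width: 0.0005
finger_force: 0.0
```

```bash
python3 - <<'E'
from h import *
b=robot.snapshot('side')[160:280,240:380]
cv2.imwrite('pics/f.png',cv2.resize(b,(560,480),interpolation=cv2.INTER_CUBIC))
E
```

```text
(no output)
```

View pics/f.png

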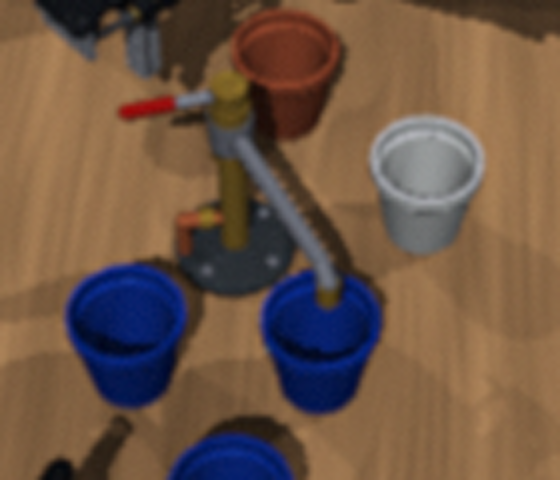

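The spout stayed over the pot with its mouth at (328,300). The finger is behind the lever, lever still shut. Now I'll push the lever round in an arc.

Call:
carry_out --increments '[[255,[0,0,4],0],[255,[-15,-8,0],0],[255,[-15,-8,0],0],[255,[-8,-6.5,0],0],[255,[-8.5,-5.5,0],0],[255,[-9,-4,0],0],[255,[-9.5,-3,0],0],[255,[-10,-1.5,0],0]]'

```text
time: 7.5
tool_pos: [0.6722, -0.061, 0.2276]
ee_rot: [3.141, -0.001, -0.773]
wrist_force: [0.5, -3.5, -1.5]
width: 0.0002
finger_force: 1.4
```

Call:
carry_out --increments '[[255,[-10,0,0],0],[255,[-10,1.5,0],0],[255,[-10,2.5,0],0],[255,[-9.5,4,0],0],[255,[-4,2.5,0],0],[255,[0,0,0],0]]'

```text
time: 8.1
tool_pos: [0.6327, -0.0374, 0.2277]
ee_rot: [-3.141, 0.002, -0.772]
wrist_force: [0.0, 0.5, -0.0]
width: 0.0007
finger_force: 0.1
```

Call:
carry_out --increments '[[255,[-4.5,2.5,0],0],[255,[-4.5,3,0],0],[255,[0,0,0],0]]'

```text
time: 8.4
tool_pos: [0.6265, -0.0361, 0.2279]
ee_rot: [-3.136, -0.007, -0.773]
wrist_force: [9.8, -1.6, -1.1]
width: 0.0007
finger_force: 4.8
```

Call:
carry_out --increments '[[255,[-3,2.5,0],0],[255,[0,0,0],0]]'

```text
time: 8.6
tool_pos: [0.6259, -0.0361, 0.2282]
ee_rot: [-3.13, -0.013, -0.773]
wrist_force: [17.9, -1.8, -4.2]
width: 0.0004
finger_force: 8.9
```

```bash
python3 - <<'E'
from h import *
b=robot.snapshot('side')[160:280,240:380]
cv2.imwrite('pics/g.png',cv2.resize(b,(560,480),interpolation=cv2.INTER_CUBIC))
E
```

```text
(no output)
```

View pics/g.png

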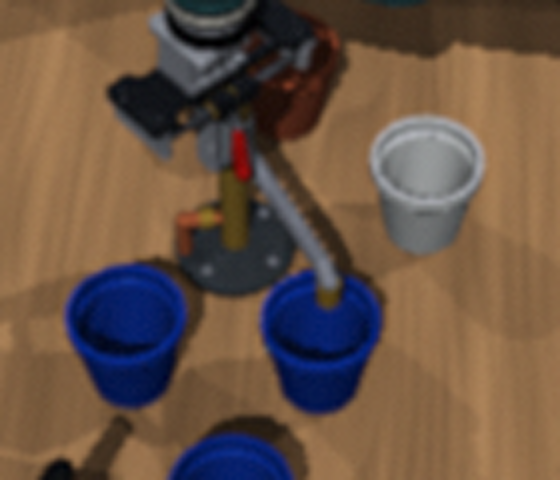

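The force rose to 18 N with no further motion, so the lever is on its stop. Its red end is at (243,178), and the nozzle is unmoved at (328,300). I'll back away and rise, then check once.

Call:
carry_out --increments '[[255,[12,-8,0],0],[255,[20,-5,0],0],[255,[20,0,0],0],[255,[0,0,-40],0],[255,[0,0,-40],0],[255,[0,0,-20],0],[255,[0,0,0],0],[255,[0,0,0],0]]'

```text
time: 9.45
tool_pos: [0.6655, -0.0624, 0.3267]
ee_rot: [3.141, 0.001, -0.773]
wrist_force: [0.1, -0.7, 0.4]
width: 0.0003
finger_force: 0.0
```

```bash
python3 - <<'E'
from h import *
b=robot.snapshot('side')[160:280,240:380]
cv2.imwrite('pics/i.png',cv2.resize(b,(560,480),interpolation=cv2.INTER_CUBIC))
B=lambda x,y,z:ray('side',(x+.5)/4-.5+240,(y+.5)/4-.5+160,z)
d=B(243,180,.233)[:2]-[.616,-.107];print(np.hypot(*d),np.degrees(np.arctan2(d[1],d[0])))
E
```

```text
0.1050202361452306 101.25643502970388
```

View pics/i.png

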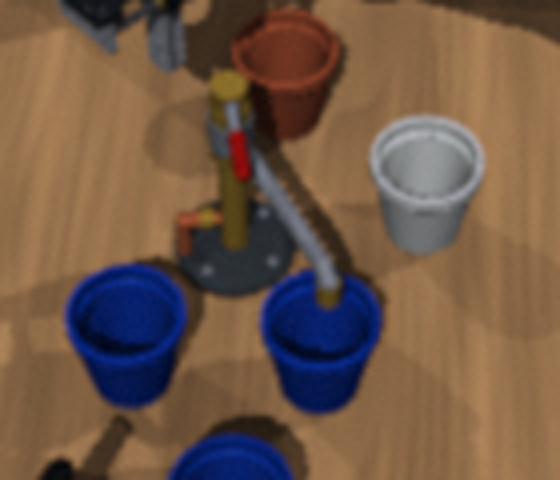

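The lever stays open with its end at (243,178). The nozzle is over the pot at (328,300), the pots are unmoved and the arm is clear. Handing in.

```bash
python3 -c "
from bench import robot
print(robot.close_job())"
```

```text
the job is handed in; nothing more can be done
None
```

I handed the job in with the nozzle about 15 mm from the middle of the blue pot's mouth, the lever pushed to its open stop, the pots in the final view unmoved and the arm clear, after about 9.5 s of robot time; the hand-in returned no verdict.

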